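Shim the rocking cooktop

ROBOT

A 6-joint arm with a two-finger parallel gripper is mounted at the origin on the work surface. World frame = base frame: x ahead of the robot, y to its left, z up, the work surface at z = 0. Lengths are in mm, angles in rad, forces in N, time in s.
With the tool pointing down it reaches from about 275 to 750 mm from the base axis. Payload 10.2 kg.
Tool frame: the origin (TCP) lies at the very end of the fingers, on their centre line; the grasp point (between the pads) lies 19 mm behind it; z points along the fingers, y is the line along which they close (so a half turn about z gives the same grasp; the last joint's range is limited). The gripper opens to 85 mm and grips with 20 to 120 N. Pads are 22 mm wide; open, the fingers measure 114 mm over their backs; the gripper's body (76 mm by 85 mm) begins 54 mm behind the grasp point. The pads swing forward as they close: fully open they stand 13 mm farther back than shut.
Start: joints at [0.998, 0.313, 1.498, -0, 1.331, -0.223], TCP at [179.935, 493.208, 204.394] pointing down, gripper open.
Joint ranges: [-2.94, 2.94], [-0.97, 2.17], [0.19, 2.56], [-1.23, 4.37], [0.02, 3.11], [-2.88, 2.88]. Speed limits (rad/s): [2.39, 2.39, 3.01, 3.14, 3.14, 3.14].

INTERFACE

Orientations are given as a unit quaternion [w, x, y, z].
In Python, from rig import * gives the robot as it stands. The module is installed in compiled form; this text tells all that it offers.
- The arm moves only by the shell command python3 -m crank 'ROWS' [FORCE]. ROWS is JSON, a list that holds one entry, the list of rows, each a list of 7 numbers: the shift along the tool's x, y, z in units of 25 mm (1.0 is 25 mm), then the turn, a rotation vector about the tool's x, y, z in units of 8 degrees (1.0 is 8 degrees), then the finger opening in mm, from 0 to 85.4. A call has exactly 8 rows; each row shifts and turns the commanded pose from where the row before left it, along the tool's axes as they then stand; what a row does not reach is not made up. A row lasts 1/10 s, in which the tool goes at most 50 mm and 8.59 degrees, less where a joint would pass 70% of its speed; a pose out of reach is approached as far as the arm can. A call is refused whole if a number of a shift passes 1 or a number of a turn 1, either way. A call with a gripper value outside its range is refused whole. The fingers move at their own pace and stop on an object; FORCE is the grip in N (left out, the last holds). Time passes only in rows, so rows that do not move let the fingers close, or fill a call up. It gives the time, the measured TCP pose, the force, the opening and the grip force at its end, in the units of the state.
- sense(): the state, without advancing time (a new reading comes with each control period).
- capture(name): name is "scene" or "top" or "wrist"; returns the picture (384x512x3 uint8, blue, green, red); there is no depth.
- camera_model(name): a dict with "fx", "fy", "cx", "cy" (pixels), "world_from_camera" (4x4, takes a point from camera to world coordinates); the wrist camera has in their place "T_tool_cam" (4x4, takes a point from camera to tool coordinates, whose origin is the TCP and whose axes are the flange's). Camera axes: x right, y up, looking along -z (the intrinsics and any distortion apply to the point x, -y, -z); pixel columns grow to the right and rows downward; lengths in mm; the calibration is good to about 2 mm. A picture is of the moment at which its call begins: read the wrist's pose just before it. camera_model takes no time and is no camera call.
- finish_job(): hands the job in; it is judged then, once.
The state is a dict: "time_s": time; "joints": joint angles; "dq": joint speeds; "tau": joint torques, N m; "eef_pos": TCP position; "ee_rot": TCP orientation; "force": force on the tool from outside, world axes, zero at the start; "wrist_torque": the same for the moment, N m; "grip_width": opening from 0.0 (shut) to 1.0 (fully open); "grip_force": force on a finger pad.
Only numpy, scipy, OpenCV 4.12 (cv2) and the standard library are available. Lean on these libraries where they do the work, as an engineer would, in place of code of your own. Each camera call takes 0.05 s, during which the arm holds its last target. There are 200 camera calls.

TASK

The induction cooktop rocks because the foot at its front-left corner does not reach the counter. Take the orange tapered shim by its heel and slide it, thin end first, under that foot until you feel it bite snugly and carry that corner, without forcing it: do not jack the corner up, shove the cooktop along, or knock the things around it. Let go of the shim, then press down firmly for a moment on the cooktop's top over that foot to check that it no longer gives, and leave it standing there with the shim in place.

Things in the scene. Friction and masses are not known exactly. Their poses are not given: they have to be found in the camera images.
- cooktop: Loose induction cooktop, 3 to 4.5 kg: white casing, black glass top, 370 deep (x), 300 wide (y), 62 high. Origin: centre of its outline at counter level; x to its rear. Front (-x) edge with touch panel faces the robot; left is +y. Four 22 mm square rubber feet centred 35 mm in from the casing's faces (x = +-150, y = +-115); underside of casing 16 mm above the counter.
- cooktop_corner (a point): Point on the glass straight above the short front-left foot's centre (cooktop x = -150, y = +115, height 62 mm): press here. That foot ends short of the counter by a gap that differs each time, 4 to 10.5 mm, and is not measured. Until shimmed the corner is unloaded and rocks down under some 4 to 6 N.
- shim: Orange plastic tapered shim lying flat: 160 long, 30 wide, 0.12 kg. Origin: centre of its underside; x along it to the thin tip (x = +80), z up. Top is a plain ramp, 2 mm thick at the tip, 14 mm at x = -40 (1 mm per 10 mm). Behind, x = -40 to -80, is the heel block, 24 tall. Friction of rubber, plastic and wood about 0.5 to 0.7: a wedged shim stays put.
- shim_tip (a point): Middle of the shim's thin edge, at counter level. Free on the counter the shim drags with about 1 N; once it touches the foot the resistance rises steeply, by about 2 N per mm of further travel. A push of 3 to 6 N is a snug fit; more jams it and shoves the cooktop.
- shim_heel (a point): Centre of the shim's heel block (40 long, 30 wide, 24 tall), 12 mm above the shim's underside and 140 mm behind the tip: grip here, across the 30 mm width.
- spice_jar: Amber spice jar with red cap, 48 mm diameter, 100 mm tall; origin at its foot. Leave alone.
- tin: Food tin with blue label, 74 mm diameter, 110 mm tall; origin at its foot. Leave alone.
- oil_bottle: Green oil bottle, 64 mm diameter, 220 mm tall; origin at its foot. Leave alone.
- bowl: Wooden bowl, 150 mm diameter, 55 mm tall; origin at its foot. Leave alone.
- mug: Blue mug, 80 mm diameter, 95 mm tall; origin at its foot. Leave alone.
- wooden_spoon: Wooden spoon, 260 mm long, lying on the counter; origin under its middle. Leave alone.

How it is judged (in metres and radians):
On the way, in this order (a step that is already met when the one before it is completed fails the run):
1. the shim is snug under the short foot, carrying the corner, and let go (y of cooktop_corner in the frame of shim between -0.014 and 0.014 m and x of cooktop_corner in the frame of shim between -0.03 and 0.08 m and height (world z) of cooktop_corner between 0.0605 and 0.0637 m and contact force between shim and cooktop above 1 N and contact force between the fingers and shim below 0.05 N), for 0.3 s.
2. the cooktop is pressed from above over the short foot with at least 5 N and does not give (y of cooktop_corner in the frame of shim between -0.014 and 0.014 m and x of cooktop_corner in the frame of shim between -0.03 and 0.08 m and height (world z) of each of cooktop_corner, the grasp point above 0.06 m and contact force between the fingers and cooktop above 5 N and horizontal distance between the grasp point and cooktop_corner below 0.035 m and contact force between the fingers and shim below 0.05 N), for 0.2 s.
At the end, for the whole second after the job is handed in: Shim flat under the short foot (foot centre within 14 mm of its centre line), let go, at rest and carrying at least 1 N of the cooktop; that corner within about 1.5 mm of its starting height; cooktop moved less than 8 mm, every other thing less than 20 mm (all of step 1 and angle between shim's own z axis and vertical below 0.06 rad and contact force between the fingers and cooktop below 0.05 N and linear speed of each of cooktop, shim below 0.01 m/s and distance of cooktop from where it was at the start of the episode below 0.008 m and distance of each of spice_jar, tin, oil_bottle, bowl, mug, wooden_spoon from where it was at the start of the episode below 0.02 m); the robot touches nothing.
It fails at once if the cooktop's corner is jacked up by more than 2.5 mm (height (world z) of cooktop_corner above 0.0645 m).
It fails at once if the held shim is forced against the cooktop with more than 15 N (contact force between shim and cooktop above 15 N and contact force between the fingers and shim above 1 N).
It fails at once if the glass top is pressed with more than 30 N (contact force between the fingers and cooktop above 30 N).
It fails at once if the cooktop is shoved along the counter by more than 12 mm (distance of cooktop from where it was at the start of the episode above 0.012 m).
It fails at once if a bystander is knocked along by more than 30 mm or tipped (distance of any of spice_jar, tin, oil_bottle, bowl, mug, wooden_spoon from where it was at the start of the episode above 0.03 m or angle between any of spice_jar, tin, oil_bottle, bowl, mug, wooden_spoon's own z axis and vertical above 0.4 rad).
It also fails if it takes over 67 s, if anything falls off the work surface, if the arm or the gripper's body presses on something with over 40 N, if the wrist force passes 120 N, or if a joint passes its speed limit or range.

## Working session

There is one attempt and no reset: what is moved stays moved. The work goes in short steps, Python scripts to look and compute and a shell command to move; the robot and the scene stay as the last step left them, time stands still between calls to the robot, and variables do not carry over. Pictures are saved under pics/ and viewed, at most 13 in all, crops included, and the job is handed in when it is done.

```bash
mkdir -p pics; python3 - <<'E'
from rig import *
import cv2, numpy as np
s=sense(); print(s)
for n in ("scene","top","wrist"):
    cv2.imwrite(f"pics/{n}0.png",capture(n)); m=camera_model(n); print(n,m)
E
```

```text
{'time_s': 0.0, 'joints': array([ 9.97633886e-01,  3.13463433e-01,  1.49847691e+00, -2.87453303e-05,
        1.33100774e+00, -2.23394696e-01]), 'dq': array([-0.00097504, -0.00096089,  0.0001969 , -0.00051221,  0.00110498,
        0.00070001]), 'tau': array([ 4.25848948e-04, -4.12267292e+01, -2.59739506e+01, -1.88817007e-04,
        4.20988115e-03,  5.07096820e-05]), 'eef_pos': array([179.75031693, 492.93862395, 203.8132413 ]), 'ee_rot': array([-2.49974216e-04,  1.73990372e-01,  9.84747120e-01, -6.30086510e-04]), 'force': array([ 0.76901349, -0.27872547,  0.01017115]), 'wrist_torque': array([ 0.03477953, -0.014121  , -0.00560715]), 'grip_force': 0.0, 'grip_width': 1.0012881129223432}
scene {'fx': 367.92779201837055, 'fy': 367.92779201837055, 'cx': 253.249703163915, 'cy': 196.67004234651282, 'world_from_camera': array([[ 8.01220030e-01, -4.00063937e-01,  4.44966640e-01,
         9.99351984e+02],
       [ 5.98357512e-01,  5.40449722e-01, -5.91508568e-01,
        -5.93122379e+02],
       [-3.84085061e-03,  7.40177644e-01,  6.72400404e-01,
         8.27905217e+02],
       [ 0.00000000e+00
[... 297 characters left out ...]
01, -4.90433660e-03,  5.86053879e-03,
         4.76884852e+01],
       [ 5.57844312e-03,  5.56804030e-02,  9.98433059e-01,
         1.36768281e+03],
       [ 0.00000000e+00,  0.00000000e+00,  0.00000000e+00,
         1.00000000e+00]])}
wrist {'fx': 308.3633714093153, 'fy': 308.3633714093153, 'cx': 246.88124394006573, 'cy': 193.37791831384962, 'T_tool_cam': array([[-4.27250376e-04,  9.56706404e-01,  2.91054416e-01,
         7.46269277e+01],
       [ 9.99999828e-01,  5.25426491e-04, -2.59156302e-04,
         8.38870744e-01],
       [-4.00864194e-04,  2.91054256e-01, -9.56706465e-01,
        -1.69120432e+02],
       [ 0.00000000e+00,  0.00000000e+00,  0.00000000e+00,
         1.00000000e+00]])}
```

View pics/top0.png

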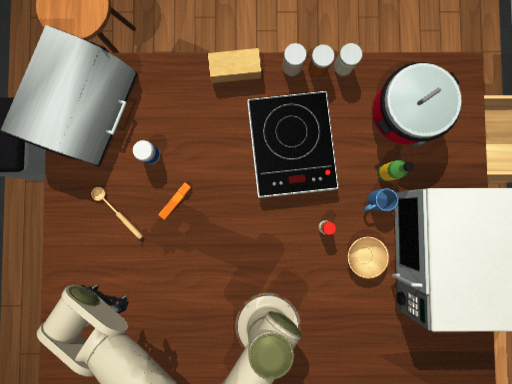

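View pics/scene0.png

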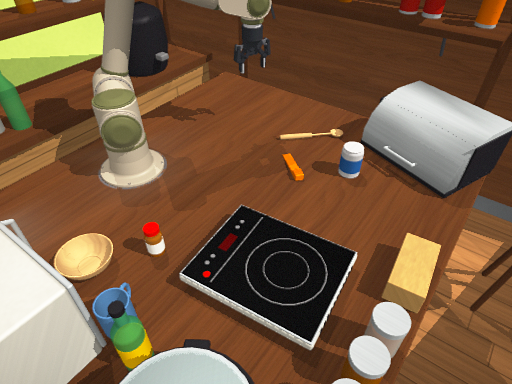

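View pics/wrist0.png

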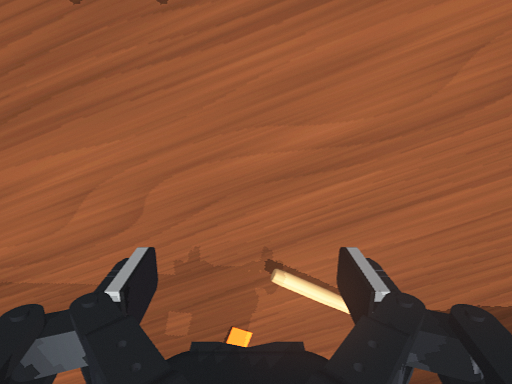

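The top view shows the cooktop with corners near (248,97), (327,92), (338,190) and (258,196), so its front-left corner is about (258,196). The orange shim runs from (163,215) to (187,187), the tin is at (146,152), the spoon at (97,193)-(142,238) and the jar at (328,228). The scene view shows the shim at (287,155)-(300,178), and the wrist sees only one end of it, at (238,337). I'll measure next.

```bash
cat > h.py <<'E'
from rig import *
import cv2, numpy as np
from scipy.spatial.transform import Rotation as R
def pose(s=None):
    s=s or sense(); q=np.array(s["ee_rot"]); T=np.eye(4)
    T[:3,:3]=R.from_quat(q[[1,2,3,0]]).as_matrix(); T[:3,3]=s["eef_pos"]; return T
def ray(n,uv,T=None):
    m=camera_model(n); W=m["world_from_camera"] if n!="wrist" else T@m["T_tool_cam"]
    uv=np.atleast_2d(np.asarray(uv,float))
    d=np.c_[(uv[:,0]-m["cx"])/m["fx"],-(uv[:,1]-m["cy"])/m["fy"],-np.ones(len(uv))]@W[:3,:3].T
    return W[:3,3],d
def plane(n,uv,z,T=None):
    o,d=ray(n,uv,T); return o+d*((z-o[2])/d[:,2])[:,None]
def tri(a,b):
    A=np.zeros((3,3));v=np.zeros(3)
    for o,d in (a,b):
        d=np.ravel(d)/np.linalg.norm(d); P=np.eye(3)-np.outer(d,d); A+=P; v+=P@o
    return np.linalg.solve(A,v)
def orange(im):
    h=cv2.cvtColor(im,cv2.COLOR_BGR2HSV); return cv2.inRange(h,(8,215,130),(17,255,255))
def quad(mask):
    c=max(cv2.findContours(mask,0,1)[0],key=cv2.contourArea)
    return cv2.minAreaRect(c),c
E
python3 - <<'E'
from h import *
np.set_printoptions(precision=1,suppress=True)
t=cv2.imread("pics/top0.png"); s=cv2.imread("pics/scene0.png")
mo=orange(t)[170:230,150:200]; r,c=quad(mo); print("shim top",r, cv2.boxPoints(r)+[150,170])
def glass(im,box):
    x0,y0,x1,y1=box; g=cv2.cvtColor(im,6)[y0:y1,x0:x1]
    m=cv2.inRange(g,0,45); m=cv2.morphologyEx(m,3,np.ones((15,15)))
    c=max(cv2.findContours(m,0,1)[0],key=cv2.contourArea); h=cv2.convexHull(c)
    a=cv2.approxPolyDP(h,6,True).reshape(-1,2)
    return a+[x0,y0]
print("glass",glass(t,(235,80,350,205)).tolist(),glass(s,(170,200,365,355)).tolist())
ms=orange(s)[145:190,275:310]; r,c=quad(ms); print("shim scene",r)
a=cv2.resize(t[165:235,140:210],None,fx=5,fy=5,interpolation=2);b=cv2.resize(s[145:190,270:320],None,fx=8,fy=8,interpolation=2)
p=np.zeros((360,760,3),np.uint8);p[:350,:350]=a;p[:,355:755]=b;cv2.imwrite("pics/crop0.png",p)
E
```

```text
shim top ((24.49134635925293, 30.715171813964844), (8.498872756958008, 42.00625228881836), 39.17366027832031) [[157.9 214.3]
 [184.5 181.7]
 [191.1 187.1]
 [164.5 219.7]]
glass [[349, 80], [338, 204], [261, 204], [235, 80]] [[241, 200], [354, 252], [322, 354], [285, 354], [184, 291], [182, 272]]
shim scene ((18.41992950439453, 20.7562255859375), (31.425928115844727, 10.419066429138184), 62.35402297973633)
```

View pics/crop0.png

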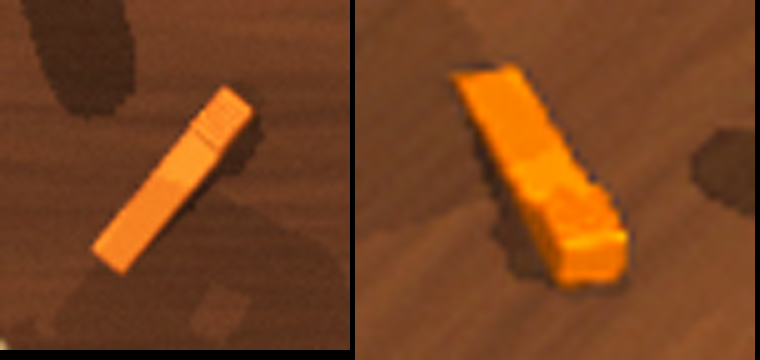

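The crop shows the heel block at the upper right end in the top view, near (187,187), and the tip at about (161,216). The tip therefore points away from the cooktop, so the shim has to be turned about 130° and inserted from the left.

```bash
python3 - <<'E'
from h import *
np.set_printoptions(precision=1,suppress=True)
t=cv2.imread("pics/top0.png"); s=cv2.imread("pics/scene0.png")
def glass(im,box):
    x0,y0,x1,y1=box; g=im[y0:y1,x0:x1].max(2)
    m=cv2.inRange(g,0,42); m=cv2.morphologyEx(m,2,np.ones((3,3))); m=cv2.morphologyEx(m,3,np.ones((9,9)))
    n,l,st,_=cv2.connectedComponentsWithStats(m); k=1+np.argmax(st[1:,4]); m=(l==k).astype(np.uint8)
    h=cv2.convexHull(max(cv2.findContours(m,0,1)[0],key=cv2.contourArea))
    e=6
    while True:
        a=cv2.approxPolyDP(h,e,True).reshape(-1,2)
        if len(a)<=4: break
        e+=1
    # refine by line fits of hull-contour points
    c=max(cv2.findContours(m,0,1)[0],key=cv2.contourArea).reshape(-1,2).astype(float); L=[]
    for i in range(4):
        p,q=a[i].astype(float),a[(i+1)%4].astype(float); u=(q-p)/np.linalg.norm(q-p); w=(c-p)
        sel=(abs(w@[-u[1],u[0]])<3)&(w@u>8)&(w@u<np.linalg.norm(q-p)-8)
        vx,vy,px,py=cv2.fitLine(c[sel].astype(np.float32),cv2.DIST_HUBER,0,.01,.01).ravel(); L.append((np.array([-vy,vx]),-vy*px+vx*py))
    return np.array([np.linalg.solve([L[i-1][0],L[i][0]],[L[i-1][1],L[i][1]]) for i in range(4)])
gt=glass(t,(235,80,350,205)); gs=glass(s,(170,200,365,355)); print(gt,"\n",gs)
o=np.argsort(gt[:,1]); 
P=plane("top",gt,62); Q=plane("scene",gs,62); print(P,"\n",Q)
for p,g in zip(P,gt):
    j=np.argmin(np.linalg.norm(Q-p,axis=1)); print("tri",tri(ray("top",g),ray("scene",gs[j])))
for n,X in(("top",P),("scene",Q)): print(n,X.mean(0), [ (np.degrees(np.arctan2(*(X[(i+1)%4]-X[i])[1::-1])),np.linalg.norm(X[(i+1)%4]-X[i])) for i in range(4)])
for n,im,b in(("top",t,(150,170,200,230)),("scene",s,(275,145,310,190))):
    m=orange(im)[b[1]:b[3],b[0]:b[2]]; r,c=quad(m); print(n, plane(n,cv2.boxPoints(r)+[b[0],b[1]],12))
E
```

```text
[[ 89.6  12.7]
 [101.  106.1]
 [ 25.2 114.5]
 [ 14.8  21. ]] 
 [[ 71.3   6.2]
 [183.6  52.5]
 [140.1 140.9]
 [ 12.1  72.3]]
[[1175.5  662.5   62. ]
 [ 820.4  613.1   62. ]
 [ 789.9  891.    62. ]
 [1144.1  940.7   62. ]] 
 [[-1794.3   940.1    62. ]
 [ -513.    792.2    62. ]
 [  -30.8    77.5    62. ]
 [-1017.5   103.7    62. ]]
tri [651.4 -23.3 699.8]
tri [548.2  37.7 581.7]
tri [527.8  55.4 658.1]
tri [614.1  -5.7 750.8]
top [982.5 776.8  62. ] [(np.float64(-172.07970449984788), np.float64(358.52009600154116)), (np.float64(96.26765482975388), np.float64(279.57652139819584)), (np.float64(7.975587280174953), np.float64(357.69943962660415)), (np.float64(-83.56235324829758), np.float64(279.89912553381663))]
scene [-838.9  478.4   62. ] [(np.float64(-6.584913699690824), np.float64(1289.780788601929)), (np.float64(-55.99035823012123), np.float64(862.2139105880844)), (np.float64(178.47346287846906), np.float64(987.117285973645)), (np.float64(132.88520951553434), np.float64(1141.4152721778937))]
top [[420.  412.7  12. ]
 [542.7 313.4  12. ]
 [522.2 288.3  12. ]
 [399.7 387.7  12. ]]
scene [[402.7 378.9  12. ]
 [413.7 426.4  12. ]
 [545.4 313.9  12. ]
 [533.4 272.3  12. ]]
```

```bash
python3 - <<'E'
from h import *
np.set_printoptions(precision=1,suppress=True)
gt=np.array([[89.6,12.7],[101,106.1],[25.2,114.5],[14.8,21]])+[235,80]
gs=np.array([[71.3,6.2],[183.6,52.5],[140.1,140.9],[12.1,72.3]])+[170,200]
P=plane("top",gt,62); Q=plane("scene",gs,62); print(P,"\n",Q)
for p,g in zip(P,gt):
    j=np.argmin(np.linalg.norm(Q-p,axis=1)); print("tri",tri(ray("top",g),ray("scene",gs[j])))
for n,X in(("top",P),("scene",Q)): print(n,X.mean(0), [ (np.degrees(np.arctan2(*(X[(i+1)%4]-X[i])[1::-1])),np.linalg.norm(X[(i+1)%4]-X[i])) for i in range(4)])
def sh(a): return a
c=P.mean(0); 
for y in (5,8,11):pass
# tin/ jar rough
print(plane("top",[[146,152],[328,228],[187,187],[161,216]],20))
E
```

```text
[[ 867.9 -214.1   62. ]
 [ 520.3 -250.4   62. ]
 [ 490.9   27.2   62. ]
 [ 837.6   63.7   62. ]] 
 [[ 489.1   25.    62. ]
 [ 837.8   62.6   62. ]
 [ 868.7 -217.7   62. ]
 [ 518.1 -254.1   62. ]]
tri [ 868.6 -215.3   58.1]
tri [ 518.9 -252.2   60.8]
tri [489.9  26.3  61.6]
tri [837.7  63.6  60.9]
top [679.2 -93.4  62. ] [(np.float64(-174.04375108472186), np.float64(349.5187439191927)), (np.float64(96.0402544813628), np.float64(279.11443347727925)), (np.float64(6.012869657432634), np.float64(348.6067365595052)), (np.float64(-83.77283256619728), np.float64(279.4617570940162))]
scene [678.4 -96.   62. ] [(np.float64(6.142526493656619), np.float64(350.69871626557654)), (np.float64(-83.71680174846082), np.float64(281.96934672813694)), (np.float64(-174.08085769351757), np.float64(352.4816630865612)), (np.float64(95.92036784580124), np.float64(280.5963578068633))]
[[ 655.7  458.    20. ]
 [ 365.5 -227.1   20. ]
 [ 522.2  302.2   20. ]
 [ 413.8  398.9   20. ]]
```

```bash
cat >> h.py <<'E'
def go(x,y,z,ang):
    """remaining shift in tool axes (units of 25 mm) and yaw turn (units of 8 deg) to the target"""
    T=pose(); d=T[:3,:3].T@(np.array([x,y,z])-T[:3,3])
    c=np.degrees(np.arctan2(T[1,0],T[0,0])); turn=-((ang-c+180)%360-180)
    a=np.radians(ang); F=np.array([[np.cos(a),np.sin(a),0],[np.sin(a),-np.cos(a),0],[0,0,-1]])
    tilt=R.from_matrix(T[:3,:3].T@F).as_rotvec(True)
    print("pos",T[:3,3].round(1),"yaw",c.round(2),"shift units",(d/25).round(3),"after turn",(F.T@(np.array([x,y,z])-T[:3,3])/25).round(3),"turn units",(tilt/8).round(3))
    s=sense(); print("t",round(s["time_s"],2),"F",s["force"].round(2),"grip",round(s["grip_width"],3),round(s["grip_force"],1))
E
python3 -m crank '[[[0,0,0,0,0,0.85,85],[0,0,0,0,0,0.85,85],[-1,-0.1,0.3,0,0,0.86,85],[-1,-0.1,0.3,0,0,0,85],[-1,-0.1,0.3,0,0,0,85],[-1,-0.1,0.3,0,0,0,85],[-1,-0.1,0.3,0,0,0,85],[-1,-0.1,0.3,0,0,0,85]]]' 40
python3 -c "from h import *; go(516.4,311.6,110,139.5)"
```

```text
time_s: 0.95
eef_pos: [286.8, 385.7, 158.9]
ee_rot: [-0.0, 0.346, 0.938, -0.0]
force: [1.1, 0.2, -0.4]
grip_width: 0.995
grip_force: 0.0
pos [286.8 385.7 158.9] yaw 139.48 shift units [-8.907  3.716  1.956] after turn [-8.908  3.712  1.958] turn units [-0.002 -0.    -0.002]
t 0.95 F [ 1.11  0.16 -0.41] grip 0.995 0.0
```

```bash
python3 -m crank '[[[-1,0.4,0,0,0,0,85],[-1,0.4,0,0,0,0,85],[-1,0.4,0,0,0,0,85],[-1,0.4,0,0,0,0,85],[-1,0.4,0,0,0,0,85],[-1,0.4,0,0,0,0,85],[-1,0.4,0,0,0,0,85],[0,0,0,0,0,0,85]]]'
python3 - <<'E'
from h import *
np.set_printoptions(precision=1,suppress=True)
T=pose(); im=capture("wrist"); cv2.imwrite("pics/w1.png",im)
go(516.4,311.6,110,139.5)
r,c=quad(orange(im)); b=cv2.boxPoints(r); print(r,b); print(plane("wrist",b,12,T)); np.save("T1.npy",T)
E
```

```text
time_s: 1.75
eef_pos: [466.9, 324.8, 158.7]
ee_rot: [0.0, 0.348, 0.938, -0.0]
force: [-0.1, 1.4, -0.4]
grip_width: 0.998
grip_force: 0.0
pos [465.4 325.4 158.8] yaw 139.38 shift units [-1.9  0.9  1.9] after turn [-1.9  0.9  2. ] turn units [-0. -0. -0.]
t 1.8 F [ 0.   0.8 -0.3] grip 0.992 0.0
((266.4592590332031, 198.0225067138672), (2.914137840270996, 25.061588287353516), 87.61405944824219) [[253.9 197.1]
 [278.9 196. ]
 [279.  199. ]
 [254.  200. ]]
[[491.5 314.4  12. ]
 [508.1 335.6  12. ]
 [510.8 333.6  12. ]
 [494.1 312.4  12. ]]
```

View pics/w1.png

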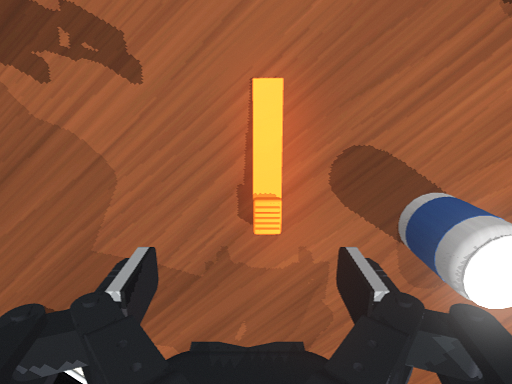

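The wrist view shows the shim tip edge at row 78 (columns 253–284) and the heel top from row 198 to 234, around column 268. The tin is well to the right.

```bash
python3 - <<'E'
from h import *
np.set_printoptions(precision=1,suppress=True)
T=np.load("T1.npy")
im=cv2.imread("pics/w1.png"); h=cv2.cvtColor(im,40); m=cv2.inRange(h,(5,170,200),(35,255,255)); m=cv2.morphologyEx(m,3,np.ones((5,5))); r,c=quad(m); print(r)
print("back",tri(ray("wrist",[268,234.5],T),ray("top",[187.8,184.4])),"tip",tri(ray("wrist",[268,78],T),ray("top",[161.2,217.])))
A=plane("wrist",[[268,234.5],[267.5,198]],24,T); B=plane("wrist",[268,78],2,T)[0]; print(A,B)
hc=A.mean(0); d=B-hc; ang=np.degrees(np.arctan2(d[1],d[0])); print(hc,ang,np.hypot(*d[:2]))
go(hc[0],hc[1],5,ang)
E
```

```text
((270.8658447265625, 155.47372436523438), (157.23793029785156, 37.85540008544922), 89.19306945800781)
back [532.3 299.6  18.9] tip [409.1 403.6  -1.2]
[[530.4 300.9  24. ]
 [498.4 326.7  24. ]] [408.7 403.3   2. ]
[514.4 313.8  24. ] 139.74314254897558 138.46763996075566
pos [465.4 325.4 158.8] yaw 139.38 shift units [-1.8  0.9  6.1] after turn [-1.8  0.9  6.2] turn units [-0. -0. -0.]
t 1.8 F [ 0.   0.8 -0.3] grip 0.992 0.0
```

```bash
python3 -m crank '[[[-0.6,0.3,0.5,0,0,0,85],[-0.6,0.3,0.5,0,0,0,85],[-0.6,0.3,0.5,0,0,0,85],[0,0,1,0,0,0,85],[0,0,1,0,0,0,85],[0,0,1,0,0,0,70],[0,0,0.8,0,0,0,60],[0,0,0.2,0,0,0,55]]]'
python3 -c "from h import *; go(515,313.2,3,139.7)"
```

```text
time_s: 2.6
eef_pos: [511.5, 314.0, 19.8]
ee_rot: [-0.002, 0.346, 0.938, -0.001]
force: [0.4, 0.2, -0.4]
grip_width: 0.646
grip_force: 0.0
pos [511.5 314.   19.8] yaw 139.53 shift units [-0.129  0.07   0.67 ] after turn [-0.128  0.067  0.671] turn units [-0.027 -0.016 -0.022]
t 2.6 F [ 0.39  0.17 -0.41] grip 0.646 0.0
```

```bash
python3 -m crank '[[[-0.12,0.07,0,0,0,0,55],[0,0,0.3,0,0,0,55],[0,0,0.2,0,0,0,55],[0,0,0.1,0,0,0,55],[0,0,0,0,0,0,55],[0,0,0,0,0,0,40],[0,0,0,0,0,0,26],[0,0,0,0,0,0,26]]]' 40
python3 -c "from h import *; go(515,313.2,3,139.7)"
```

```text
time_s: 3.4
eef_pos: [517.1, 313.3, 7.1]
ee_rot: [0.0, 0.346, 0.938, 0.0]
force: [-0.5, 0.9, 0.5]
grip_width: 0.306
grip_force: 0.0
pos [517.1 313.3   7.1] yaw 139.47 shift units [ 0.061 -0.059  0.164] after turn [ 0.061 -0.059  0.164] turn units [ 0.002  0.001 -0.028]
t 3.4 F [-0.54  0.94  0.46] grip 0.306 0.0
```

```bash
python3 -m crank '[[[0,0,0,0,0,0,55],[0,0,0,0,0,0,55],[0.06,-0.06,0.08,0,0,0,55],[0,0,0.08,0,0,0,55],[0,0,0,0,0,0,20],[0,0,0,0,0,0,10],[0,0,0,0,0,0,10],[0,0,0,0,0,0,10]]]' 40
python3 - <<'E'
from h import *
go(515,313.2,3,139.7)
cv2.imwrite("pics/w2.png",capture("wrist"))
E
```

```text
time_s: 4.2
eef_pos: [515.0, 313.2, 2.9]
ee_rot: [0.0, 0.346, 0.938, 0.0]
force: [0.1, 0.1, 0.1]
grip_width: 0.111
grip_force: 0.0
pos [515.  313.2   2.9] yaw 139.48 shift units [-0.     0.002 -0.002] after turn [-0.     0.002 -0.002] turn units [ 0.001  0.001 -0.028]
t 4.2 F [0.13 0.06 0.14] grip 0.111 0.0
```

View pics/w2.png

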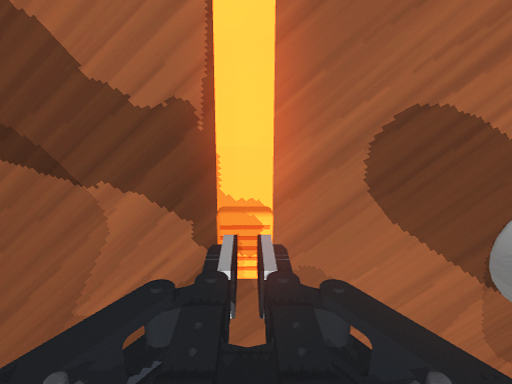

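```bash
python3 - <<'E'
import cv2
im=cv2.imread("pics/w2.png")[190:290,185:305]; cv2.imwrite("pics/w2c.png",cv2.resize(im,None,fx=6,fy=6,interpolation=cv2.INTER_CUBIC))
E
```

```text
(no output)
```

View pics/w2c.png

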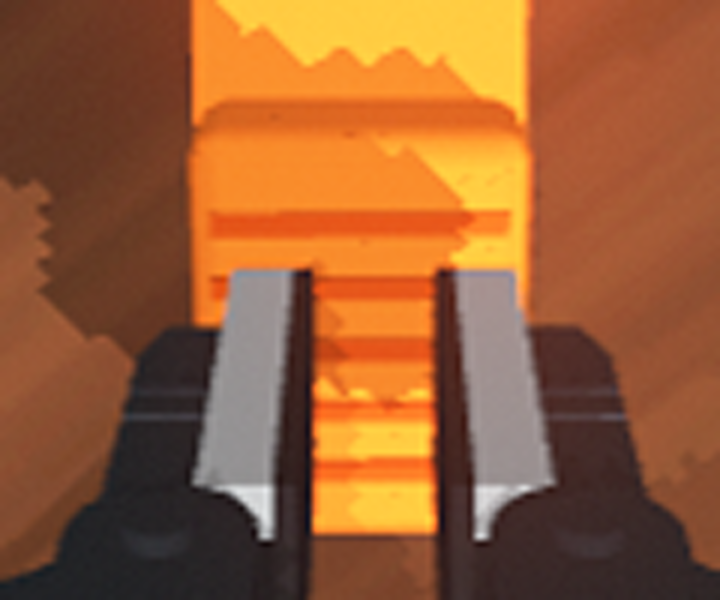

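The crop shows the closed fingers standing above the heel top: heel ribs are visible between the pads, whose ends are near row 235. Real finger ends therefore sit about 25 mm higher than the reported TCP, so I'll open and feel my way down.

```bash
python3 -m crank '[[[0,0,0,0,0,0,55],[0,0,0,0,0,0,55],[0,0,0,0,0,0,55],[0,0,0,0,0,0,55],[0,0,0.1,0,0,0,55],[0,0,0.1,0,0,0,55],[0,0,0.1,0,0,0,55],[0,0,0,0,0,0,55]]]' 40
python3 -c "from h import *; go(515,313.2,3,139.7)"
```

```text
time_s: 5.05
eef_pos: [514.6, 313.0, -5.1]
ee_rot: [-0.0, 0.346, 0.938, -0.0]
force: [-0.5, 0.2, -0.1]
grip_width: 0.644
grip_force: 0.0
pos [514.6 313.   -5.1] yaw 139.48 shift units [-0.007  0.015 -0.326] after turn [-0.007  0.015 -0.326] turn units [-0.006 -0.003 -0.028]
t 5.05 F [-0.54  0.22 -0.08] grip 0.644 0.0
```

```bash
python3 -m crank '[[[0,0,0.1,0,0,0,55],[0,0,0.1,0,0,0,55],[0,0,0.1,0,0,0,55],[0,0,0,0,0,0,30],[0,0,0,0,0,0,18],[0,0,0,0,0,0,18],[0,0,0,0,0,0,18],[0,0,0,0,0,0,18]]]' 40
python3 -c "from h import *; go(515,313.2,-13,139.7)"
```

```text
time_s: 5.85
eef_pos: [515.0, 313.2, -12.0]
ee_rot: [0.0, 0.346, 0.938, 0.0]
force: [1.4, -0.0, 1.1]
grip_width: 0.337
grip_force: 39.8
pos [515.  313.2 -12. ] yaw 139.48 shift units [ 0.002 -0.     0.041] after turn [ 0.002 -0.     0.041] turn units [ 0.002  0.001 -0.028]
t 5.85 F [ 1.41 -0.02  1.09] grip 0.337 39.8
```

```bash
python3 -m crank '[[[0,0,0,0,0,0,50],[0,0,0,0,0,0,50],[0,0,0.15,0,0,0,50],[0,0,0.1,0,0,0,50],[0,0,0,0,0,0,18],[0,0,0,0,0,0,18],[0,0,0,0,0,0,18],[0,0,0,0,0,0,18]]]' 60
python3 -c "from h import *; go(515,313.2,-18,139.7)"
```

```text
time_s: 6.65
eef_pos: [514.9, 313.1, -18.4]
ee_rot: [-0.0, 0.346, 0.938, -0.0]
force: [-0.0, -0.1, -0.1]
grip_width: 0.334
grip_force: 60.1
pos [514.9 313.1 -18.4] yaw 139.48 shift units [-0.002  0.005 -0.016] after turn [-0.002  0.005 -0.016] turn units [-0.    -0.    -0.028]
t 6.65 F [-0.03 -0.09 -0.09] grip 0.334 60.1
```

```bash
python3 -m crank '[[[0,0,-0.8,0,0,0,18],[0,0,-0.8,0,0,0,18],[0,-1,0,0,0,0,18],[0,-1,0,0,0,0,18],[0,-1,0,0,0,0,18],[0,-1,0,0,0,1,18],[0,0,0,0,0,1,18],[0,0,0,0,0,1,18]]]'
python3 -m crank '[[[0,0,0,0,0,1,18],[0,0,0,0,0,1,18],[0,0,0,0,0,1,18],[0,0,0,0,0,1,18],[0,0,0,0,0,1,18],[0,0,0,0,0,1,18],[0,0,0,0,0,1,18],[0,0,0,0,0,1,18]]]'
python3 -c "from h import *; go(318.7,-17.2,22,6.05)"
```

```text
time_s: 7.45
eef_pos: [449.6, 236.7, 21.8]
ee_rot: [-0.0, 0.536, 0.844, -0.0]
force: [-0.2, -0.2, -2.3]
grip_width: 0.333
grip_force: 60.1
time_s: 8.25
eef_pos: [449.8, 237.1, 21.6]
ee_rot: [-0.0, 0.902, 0.432, -0.0]
force: [0.6, 0.2, -1.4]
grip_width: 0.335
grip_force: 60.1
pos [449.8 237.1  21.6] yaw 51.15 shift units [-11.211   2.297  -0.015] after turn [-6.286  9.563 -0.017] turn units [-0.000e+00  2.000e-03  5.638e+00]
t 8.25 F [ 0.56  0.22 -1.39] grip 0.335 60.1
```

```bash
python3 -m crank '[[[-1,0.2,0,0,0,0,18],[-1,0.2,0,0,0,0,18],[-1,0.2,0,0,0,0,18],[-1,0.2,0,0,0,0,18],[-1,0.2,0,0,0,0,18],[-1,0.2,0,0,0,0,18],[-1,0.2,0,0,0,0,18],[-1,0.2,0,0,0,0,18]]]'
python3 -m crank '[[[-0.8,0.2,0,0,0,0,18],[-0.8,0.2,0,0,0,0,18],[0,0,0,0,0,0.94,18],[0,0,0,0,0,0.94,18],[0,0,0,0,0,0.94,18],[0,0,0,0,0,0.94,18],[0,0,0,0,0,0.94,18],[0,0,0,0,0,0.94,18]]]'
python3 -c "from h import *; go(318.7,-17.2,22,6.05)"
```

```text
time_s: 9.05
eef_pos: [356.1, 55.0, 21.7]
ee_rot: [0.0, 0.901, 0.434, 0.0]
force: [0.4, -0.4, -1.2]
grip_width: 0.333
grip_force: 60.0
time_s: 9.85
eef_pos: [339.6, 18.2, 21.7]
ee_rot: [0.0, 0.999, 0.053, 0.0]
force: [0.2, 0.3, -1.5]
grip_width: 0.335
grip_force: 60.1
pos [339.6  18.2  21.7] yaw 6.05 shift units [-0.98   1.32  -0.011] after turn [-0.98   1.32  -0.011] turn units [ 0.001 -0.001 -0.   ]
t 9.85 F [ 0.18  0.31 -1.54] grip 0.335 60.1
```

```bash
python3 -m crank '[[[-0.5,0.66,0,0,0,0,18],[-0.48,0.66,0,0,0,0,18],[0,0,0.5,0,0,0,18],[0,0,0.5,0,0,0,18],[0,0,0.3,0,0,0,18],[0,0,0.2,0,0,0,18],[0,0,0.05,0,0,0,18],[0,0,0,0,0,0,18]]]'
python3 - <<'E'
from h import *
go(318.7,-17.2,-18.3,6.05); np.save("T2.npy",pose())
t=capture("top"); w=capture("wrist"); s=capture("scene")
cv2.imwrite("pics/t3.png",t); cv2.imwrite("pics/w3.png",w); cv2.imwrite("pics/s3.png",s)
p=np.hstack([cv2.resize(w,(400,300)),cv2.resize(t[150:270,180:340],(400,300),interpolation=2)]); cv2.imwrite("pics/p3.png",p)
E
```

```text
time_s: 10.65
eef_pos: [319.0, -17.3, -17.0]
ee_rot: [0.0, 0.998, 0.056, -0.0]
force: [-0.7, -0.1, -1.8]
grip_width: 0.335
grip_force: 60.1
pos [319.  -17.3 -17. ] yaw 6.37 shift units [-0.01  -0.003  0.051] after turn [-0.01  -0.003  0.051] turn units [0.    0.    0.041]
t 10.65 F [-0.74 -0.08 -1.83] grip 0.335 60.1
```

View pics/p3.png

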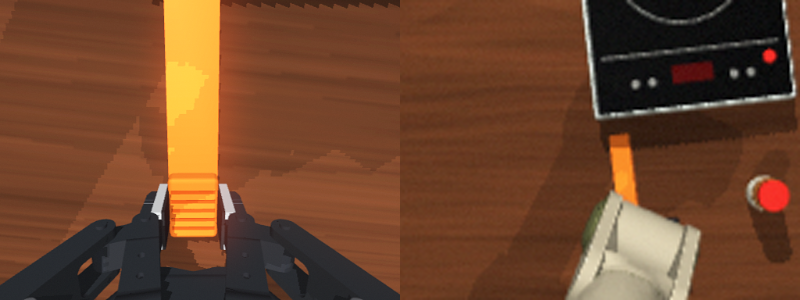

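The left panel, from the wrist, shows the heel gripped between the pads with the tip pointing ahead. The right panel, from the top camera, shows the tip edge at about (619,136), just short of the front-left corner at (597,118).

```bash
python3 - <<'E'
from h import *
np.set_printoptions(precision=1,suppress=True)
t=cv2.imread("pics/t3.png"); h=cv2.cvtColor(t,40); m=cv2.inRange(h,(5,190,110),(20,255,255)); m[:, :255]=0; m[:195]=0; m[240:]=0; m[:,290:]=0
r,c=quad(m); b=cv2.boxPoints(r); print(r,b); P=plane("top",b,4); print(P)
ca,sa=np.cos(np.radians(6.05)),np.sin(np.radians(6.05)); u=np.array([ca,sa]); v=np.array([-sa,ca]); f=np.array([517.6,3.9])
for p in P: d=p[:2]-f; print("along",round(d@u,1),"lat",round(d@v,1))
go(318.7,-17.2,-18.3,6.05)
E
```

```text
((268.8692626953125, 217.453857421875), (28.403953552246094, 9.054534912109375), 82.87498474121094) [[262.6 203.9]
 [271.6 202.8]
 [275.1 231. ]
 [266.1 232.1]]
[[457.3  17.3   4. ]
 [461.4 -16.9   4. ]
 [354.5 -29.5   4. ]
 [350.5   4.6   4. ]]
along -58.6 lat 19.7
along -58.1 lat -14.8
along -165.7 lat -16.0
along -166.1 lat 18.3
pos [319.1 -17.3 -16.8] yaw 6.37 shift units [-0.  -0.   0.1] after turn [-0.  -0.   0.1] turn units [ 0. -0.  0.]
t 10.8 F [ 1.1  0.3 -1.2] grip 0.332 60.1
```

```bash
cat >> h.py <<'E'
def feel(n=6):
    """mean force along the push direction over n control periods, and progress from the foot"""
    F=[];
    for _ in range(n): F.append(sense()["force"]); capture("wrist")
    s=sense(); a=np.radians(6.05); u=np.array([np.cos(a),np.sin(a)]); F=np.array(F)
    print("t %.2f push %.2f +- %.2f lat %.2f Fz %.2f heel along %.2f z %.1f grip %.3f %.1f"%(s["time_s"],-(F[:,:2]@u).mean(),(F[:,:2]@u).std(),(F[:,:2]@[-u[1],u[0]]).mean(),F[:,2].mean(),(s["eef_pos"][:2]-[517.6,3.9])@u,s["eef_pos"][2],s["grip_width"],s["grip_force"]))
E
python3 -m crank '[[[0,0.05,0.05,0,0,0,18],[0,0,0,0,0,0,45],[0,0,0,0,0,0,45],[0,0,0,0,0,0,45],[0,0,0,0,0,0,18],[0,0,0,0,0,0,18],[0,0,0,0,0,0,18],[0,0,0,0,0,0,18]]]' 60
python3 -c "from h import *; feel()"
python3 -m crank '[[[0.3,0,0,0,0,0,18],[0.3,0,0,0,0,0,18],[0.3,0,0,0,0,0,18],[0.3,0,0,0,0,0,18],[0.3,0,0,0,0,0,18],[0.3,0,0,0,0,0,18],[0.2,0,0,0,0,0,18],[0,0,0,0,0,0,18]]]'
python3 -c "from h import *; feel()"
```

```text
time_s: 11.6
eef_pos: [319.1, -18.5, -18.0]
ee_rot: [0.0, 0.998, 0.056, 0.0]
force: [-2.4, 0.1, 9.8]
grip_width: 0.338
grip_force: 59.1
t 11.90 push 1.82 +- 0.56 lat 0.81 Fz 9.86 heel along -199.79 z -18.0 grip 0.334 59.1
time_s: 12.7
eef_pos: [367.5, -12.5, -18.1]
ee_rot: [-0.001, 0.998, 0.056, -0.002]
force: [-9.8, 1.8, 18.9]
grip_width: 0.333
grip_force: 60.2
t 13.00 push 8.27 +- 0.66 lat 3.16 Fz 17.18 heel along -150.97 z -18.0 grip 0.338 60.0
```

```bash
python3 -m crank '[[[0,0,-0.02,0,0,0,18],[0,0,-0.02,0,0,0,18],[0,0,0,0,0,0,18],[0,0,0,0,0,0,18],[0,0,0,0,0,0,18],[0,0,0,0,0,0,18],[0,0,0,0,0,0,18],[0,0,0,0,0,0,18]]]'
python3 -c "from h import *; feel()"
```

```text
time_s: 13.8
eef_pos: [368.7, -13.0, -17.4]
ee_rot: [-0.0, 0.998, 0.055, -0.0]
force: [0.1, -0.1, -1.2]
grip_width: 0.333
grip_force: 59.2
t 14.10 push 0.38 +- 0.49 lat -0.39 Fz -0.92 heel along -149.85 z -17.4 grip 0.332 59.2
```

```bash
python3 -m crank '[[[0.1,0,0,0,0,0,18],[0.1,0,0,0,0,0,18],[0.1,0,0,0,0,0,18],[0.1,0,0,0,0,0,18],[0.1,0,0,0,0,0,18],[0.1,0,0,0,0,0,18],[0,0,0,0,0,0,18],[0,0,0,0,0,0,18]]]'
python3 -c "from h import *; feel()"
```

```text
time_s: 14.9
eef_pos: [383.6, -11.3, -17.4]
ee_rot: [-0.0, 0.998, 0.055, -0.0]
force: [-0.3, 0.2, -1.0]
grip_width: 0.336
grip_force: 59.2
t 15.20 push -0.03 +- 0.35 lat 0.22 Fz -1.34 heel along -134.89 z -17.3 grip 0.337 59.2
```

```bash
python3 -m crank '[[[0.04,0,0,0,0,0,18],[0.04,0,0,0,0,0,18],[0.04,0,0,0,0,0,18],[0.04,0,0,0,0,0,18],[0.04,0,0,0,0,0,18],[0,0,0,0,0,0,18],[0,0,0,0,0,0,18],[0,0,0,0,0,0,18]]]'
python3 -c "from h import *; feel()"
```

```text
time_s: 16.0
eef_pos: [388.5, -10.8, -17.4]
ee_rot: [-0.0, 0.998, 0.055, -0.0]
force: [0.3, -0.6, -1.3]
grip_width: 0.336
grip_force: 59.2
t 16.30 push -0.07 +- 0.69 lat -0.32 Fz -1.59 heel along -129.85 z -17.3 grip 0.337 59.2
```

```bash
python3 -m crank '[[[0,0,0.012,0,0,0,18],[0,0,0,0,0,0,18],[0.04,0,0,0,0,0,18],[0.04,0,0,0,0,0,18],[0.04,0,0,0,0,0,18],[0.04,0,0,0,0,0,18],[0,0,0,0,0,0,18],[0,0,0,0,0,0,18]]]'
python3 -c "from h import *; feel()"
```

```text
time_s: 17.1
eef_pos: [392.6, -10.3, -17.6]
ee_rot: [0.0, 0.998, 0.055, 0.0]
force: [-0.2, -0.1, -1.4]
grip_width: 0.335
grip_force: 59.2
t 17.40 push -0.01 +- 0.44 lat -0.14 Fz -1.18 heel along -125.86 z -17.6 grip 0.336 59.2
```

```bash
python3 -m crank '[[[0,0,0.008,0,0,0,18],[0,0,0,0,0,0,18],[0.04,0,0,0,0,0,18],[0.04,0,0,0,0,0,18],[0.04,0,0,0,0,0,18],[0.04,0,0,0,0,0,18],[0,0,0,0,0,0,18],[0,0,0,0,0,0,18]]]'
python3 -c "from h import *; feel()"
```

```text
time_s: 18.2
eef_pos: [396.6, -9.9, -17.9]
ee_rot: [0.0, 0.998, 0.055, 0.0]
force: [-0.2, 0.3, -0.2]
grip_width: 0.334
grip_force: 59.2
t 18.50 push -0.36 +- 0.31 lat -0.36 Fz -0.86 heel along -121.85 z -17.9 grip 0.333 59.2
```

```bash
python3 -m crank '[[[0,0,0.006,0,0,0,18],[0,0,0,0,0,0,18],[0.04,0,0,0,0,0,18],[0.04,0,0,0,0,0,18],[0.04,0,0,0,0,0,18],[0.04,0,0,0,0,0,18],[0.04,0,0,0,0,0,18],[0,0,0,0,0,0,18]]]'
python3 -c "from h import *; feel()"
```

```text
time_s: 19.3
eef_pos: [401.8, -9.4, -18.0]
ee_rot: [0.0, 0.998, 0.055, 0.0]
force: [-0.6, -0.2, -0.5]
grip_width: 0.333
grip_force: 59.4
t 19.60 push -0.00 +- 0.35 lat 0.15 Fz -0.21 heel along -116.72 z -18.0 grip 0.337 59.3
```

```bash
python3 -m crank '[[[0.04,0,0.002,0,0,0,18],[0.04,0,0,0,0,0,18],[0.04,0,0,0,0,0,18],[0.04,0,0,0,0,0,18],[0.04,0,0,0,0,0,18],[0,0,0,0,0,0,18],[0,0,0,0,0,0,18],[0,0,0,0,0,0,18]]]'
python3 -c "from h import *; feel(4)"
```

```text
time_s: 20.4
eef_pos: [406.3, -8.7, -18.0]
ee_rot: [-0.0, 0.998, 0.056, -0.0]
force: [-3.3, 0.5, 5.2]
grip_width: 0.331
grip_force: 59.9
t 20.60 push 2.89 +- 0.56 lat 0.98 Fz 5.31 heel along -112.04 z -18.0 grip 0.334 59.9
```

```bash
python3 -m crank '[[[0.04,0,0,0,0,0,18],[0.04,0,0,0,0,0,18],[0.04,0,0,0,0,0,18],[0.04,0,0,0,0,0,18],[0,0,0,0,0,0,18],[0,0,0,0,0,0,18],[0,0,0,0,0,0,18],[0,0,0,0,0,0,18]]]'
python3 -c "from h import *; feel(4)"
```

```text
time_s: 21.4
eef_pos: [410.2, -8.3, -18.0]
ee_rot: [-0.0, 0.998, 0.055, -0.0]
force: [-4.0, -0.2, 5.1]
grip_width: 0.335
grip_force: 59.9
t 21.60 push 3.38 +- 0.76 lat 0.10 Fz 5.80 heel along -108.07 z -18.0 grip 0.336 59.9
```

```bash
python3 -m crank '[[[0,0,-0.003,0,0,0,18],[0,0,0,0,0,0,18],[0.04,0,0,0,0,0,18],[0.04,0,0,0,0,0,18],[0.04,0,0,0,0,0,18],[0,0,0,0,0,0,18],[0,0,0,0,0,0,18],[0,0,0,0,0,0,18]]]'
python3 -c "from h import *; feel(4)"
```

```text
time_s: 22.4
eef_pos: [413.7, -8.1, -18.0]
ee_rot: [0.0, 0.998, 0.055, 0.0]
force: [0.2, -0.8, -1.0]
grip_width: 0.331
grip_force: 59.3
t 22.60 push -0.36 +- 0.25 lat -0.48 Fz -1.08 heel along -104.74 z -18.0 grip 0.333 59.3
```

```bash
python3 -m crank '[[[0.04,0,0,0,0,0,18],[0.04,0,0,0,0,0,18],[0.04,0,0,0,0,0,18],[0.04,0,0,0,0,0,18],[0.04,0,0,0,0,0,18],[0,0,0,0,0,0,18],[0,0,0,0,0,0,18],[0,0,0,0,0,0,18]]]'
python3 -c "from h import *; feel(4)"
```

```text
time_s: 23.4
eef_pos: [418.5, -7.5, -18.0]
ee_rot: [0.0, 0.998, 0.055, 0.0]
force: [0.5, -0.9, -0.5]
grip_width: 0.339
grip_force: 59.3
t 23.60 push -0.32 +- 0.39 lat -0.52 Fz -1.01 heel along -99.84 z -18.0 grip 0.331 59.3
```

```bash
python3 -m crank '[[[0.04,0,0,0,0,0,18],[0.04,0,0,0,0,0,18],[0.04,0,0,0,0,0,18],[0.04,0,0,0,0,0,18],[0.04,0,0,0,0,0,18],[0,0,0,0,0,0,18],[0,0,0,0,0,0,18],[0,0,0,0,0,0,18]]]'
python3 -c "from h import *; feel(4)"
```

```text
time_s: 24.4
eef_pos: [423.4, -6.9, -18.0]
ee_rot: [0.0, 0.998, 0.055, 0.0]
force: [0.3, -0.2, -0.8]
grip_width: 0.337
grip_force: 59.3
t 24.60 push -0.41 +- 0.15 lat 0.31 Fz -0.98 heel along -94.84 z -18.0 grip 0.332 59.3
```

```bash
python3 -m crank '[[[0.04,0,0,0,0,0,18],[0.04,0,0,0,0,0,18],[0.04,0,0,0,0,0,18],[0.04,0,0,0,0,0,18],[0.04,0,0,0,0,0,18],[0,0,0,0,0,0,18],[0,0,0,0,0,0,18],[0,0,0,0,0,0,18]]]'
python3 -c "from h import *; feel(4)"
```

```text
time_s: 25.4
eef_pos: [428.4, -6.4, -18.0]
ee_rot: [0.0, 0.998, 0.055, 0.0]
force: [0.7, -0.7, -0.9]
grip_width: 0.331
grip_force: 59.3
t 25.60 push -0.16 +- 0.50 lat -0.31 Fz -0.85 heel along -89.83 z -18.0 grip 0.332 59.3
```

```bash
python3 -m crank '[[[0.04,0,0,0,0,0,18],[0.04,0,0,0,0,0,18],[0.04,0,0,0,0,0,18],[0.04,0,0,0,0,0,18],[0,0,0,0,0,0,18],[0,0,0,0,0,0,18],[0,0,0,0,0,0,18],[0,0,0,0,0,0,18]]]'
python3 -c "from h import *; feel(4)"
```

```text
time_s: 26.4
eef_pos: [431.4, -5.8, -18.0]
ee_rot: [-0.0, 0.998, 0.056, -0.001]
force: [-5.9, -2.1, 5.7]
grip_width: 0.336
grip_force: 60.0
t 26.60 push 5.84 +- 0.19 lat -1.03 Fz 5.61 heel along -86.72 z -18.0 grip 0.332 60.0
```

Push resistance rose to about 5.8 N over 3 mm, which is a snug bite, so I'll let go and lift.

```bash
python3 -m crank '[[[0,0,0,0,0,0,40],[0,0,0,0,0,0,50],[0,0,0,0,0,0,50],[0,0,0,0,0,0,50],[0,0,-0.4,0,0,0,50],[0,0,-1,0,0,0,50],[0,0,-1,0,0,0,50],[0,0,-1,0,0,0,50]]]'
python3 - <<'E'
from h import *
go(517.6,3.9,90,6.05); T=pose(); w=capture("wrist"); t=capture("top"); cv2.imwrite("pics/w4.png",w); cv2.imwrite("pics/t4.png",t)
E
```

```text
time_s: 27.4
eef_pos: [432.3, -5.9, 68.7]
ee_rot: [0.0, 0.998, 0.055, 0.0]
force: [0.4, -0.6, -0.4]
grip_width: 0.584
grip_force: 0.0
pos [432.3  -5.9  68.7] yaw 6.36 shift units [ 3.435 -0.011 -0.852] after turn [ 3.435 -0.029 -0.853] turn units [ 0.001 -0.003  0.039]
t 27.4 F [ 0.44 -0.61 -0.45] grip 0.584 0.0
```

View pics/w4.png

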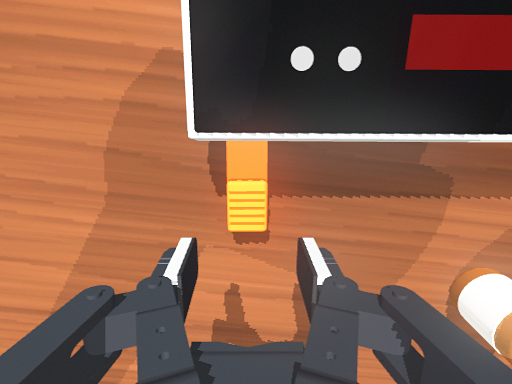

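The wrist view shows the shim seated squarely, with its heel at (247,205), running under the front edge left of the touch panel; the casing corner is at (190,137). Next I press with shut fingers.

```bash
python3 -m crank '[[[0,0,-1,0,0,0.04,0],[0.86,0,0,0,0,0,0],[0.86,-0.03,0,0,0,0,0],[0.86,0,0,0,0,0,0],[0.86,0,0,0,0,0,0],[0,0,0.8,0,0,0,0],[0,0,0.6,0,0,0,0],[0,0,0.2,0,0,0,0]]]'
python3 -m crank '[[[0,0,0.15,0,0,0,0],[0,0,0.1,0,0,0,0],[0,0,0.04,0,0,0,0],[0,0,0.02,0,0,0,0],[0,0,0,0,0,0,0],[0,0,0,0,0,0,0],[0,0,0,0,0,0,0],[0,0,0,0,0,0,0]]]'
python3 -c "from h import *; go(517.6,3.9,42,6.05); feel(2)"
```

```text
time_s: 28.3
eef_pos: [516.8, 4.1, 50.4]
ee_rot: [-0.0, 0.999, 0.053, -0.001]
force: [-0.1, 0.1, 0.1]
grip_width: -0.0
grip_force: 0.0
time_s: 29.1
eef_pos: [517.8, 3.9, 44.4]
ee_rot: [0.0, 0.999, 0.053, 0.0]
force: [-0.3, 0.5, -0.4]
grip_width: 0.002
grip_force: 0.0
pos [517.8   3.9  44.4] yaw 6.04 shift units [-0.008 -0.001  0.095] after turn [-0.008 -0.001  0.095] turn units [ 0.    -0.001 -0.001]
t 29.1 F [-0.27  0.47 -0.4 ] grip 0.002 0.0
t 29.20 push 0.17 +- 0.05 lat 0.11 Fz -0.17 heel along 0.17 z 44.3 grip 0.002 0.0
```

```bash
python3 -m crank '[[[0,0,0.01,0,0,0,0],[0,0,0.01,0,0,0,0],[0,0,0.01,0,0,0,0],[0,0,0.01,0,0,0,0],[0,0,0.01,0,0,0,0],[0,0,0.01,0,0,0,0],[0,0,0,0,0,0,0],[0,0,0,0,0,0,0]]]'
python3 -c "from h import *; feel(2)"
```

```text
time_s: 30.0
eef_pos: [517.8, 3.9, 42.8]
ee_rot: [0.0, 0.999, 0.053, -0.0]
force: [-0.9, 0.1, -0.7]
grip_width: -0.001
grip_force: 0.0
t 30.10 push 0.24 +- 0.61 lat -0.02 Fz -0.64 heel along 0.15 z 42.8 grip -0.001 0.0
```

```bash
python3 -m crank '[[[0,0,0.01,0,0,0,0],[0,0,0.01,0,0,0,0],[0,0,0.01,0,0,0,0],[0,0,0.01,0,0,0,0],[0,0,0,0,0,0,0],[0,0,0,0,0,0,0],[0,0,0,0,0,0,0],[0,0,0,0,0,0,0]]]'
python3 -c "from h import *; feel(2)"
```

```text
time_s: 30.9
eef_pos: [517.8, 3.9, 41.8]
ee_rot: [-0.0, 0.999, 0.053, 0.0]
force: [-0.2, -0.2, -0.5]
grip_width: -0.001
grip_force: 0.0
t 31.00 push 0.13 +- 0.06 lat -0.28 Fz -0.53 heel along 0.13 z 41.7 grip 0.002 0.0
```

```bash
python3 -m crank '[[[0,0,0.01,0,0,0,0],[0,0,0.01,0,0,0,0],[0,0,0.01,0,0,0,0],[0,0,0.01,0,0,0,0],[0,0,0.01,0,0,0,0],[0,0,0,0,0,0,0],[0,0,0,0,0,0,0],[0,0,0,0,0,0,0]]]'
python3 -c "from h import *; feel(2)"
```

```text
time_s: 31.8
eef_pos: [517.8, 3.9, 40.5]
ee_rot: [-0.0, 0.999, 0.053, -0.0]
force: [-0.6, 0.1, 0.1]
grip_width: -0.002
grip_force: 0.0
t 31.90 push 0.30 +- 0.32 lat -0.20 Fz 0.33 heel along 0.17 z 40.5 grip -0.004 0.0
```

```bash
python3 -m crank '[[[0,0,0.01,0,0,0,0],[0,0,0.01,0,0,0,0],[0,0,0.01,0,0,0,0],[0,0,0.01,0,0,0,0],[0,0,0,0,0,0,0],[0,0,0,0,0,0,0],[0,0,0,0,0,0,0],[0,0,0,0,0,0,0]]]'
python3 -c "from h import *; feel(2)"
```

```text
time_s: 32.7
eef_pos: [517.7, 3.9, 39.5]
ee_rot: [0.0, 0.999, 0.053, -0.0]
force: [-0.1, 0.0, 0.4]
grip_width: 0.0
grip_force: 0.0
t 32.80 push -0.17 +- 0.28 lat 0.40 Fz 0.49 heel along 0.16 z 39.5 grip -0.004 0.0
```

```bash
python3 -m crank '[[[0,0,0.01,0,0,0,0],[0,0,0.01,0,0,0,0],[0,0,0.01,0,0,0,0],[0,0,0.01,0,0,0,0],[0,0,0,0,0,0,0],[0,0,0,0,0,0,0],[0,0,0,0,0,0,0],[0,0,0,0,0,0,0]]]'
python3 -c "from h import *; feel(2)"
```

```text
time_s: 33.6
eef_pos: [517.8, 3.9, 38.5]
ee_rot: [0.0, 0.999, 0.053, 0.0]
force: [-0.6, 0.2, -1.0]
grip_width: -0.002
grip_force: 0.0
t 33.70 push -0.14 +- 0.67 lat -0.17 Fz -0.66 heel along 0.15 z 38.5 grip 0.003 0.0
```

```bash
python3 -m crank '[[[0,0,0.01,0,0,0,0],[0,0,0.01,0,0,0,0],[0,0,0.01,0,0,0,0],[0,0,0,0,0,0,0],[0,0,0,0,0,0,0],[0,0,0,0,0,0,0],[0,0,0,0,0,0,0],[0,0,0,0,0,0,0]]]'
python3 -c "from h import *; feel(2)"
```

```text
time_s: 34.5
eef_pos: [517.8, 3.9, 37.8]
ee_rot: [-0.0, 0.999, 0.053, 0.0]
force: [-0.1, -0.3, -0.2]
grip_width: 0.001
grip_force: 0.0
t 34.60 push -0.05 +- 0.21 lat -0.90 Fz -0.26 heel along 0.14 z 37.8 grip 0.003 0.0
```

```bash
python3 -m crank '[[[0,0,0.01,0,0,0,0],[0,0,0.01,0,0,0,0],[0,0,0.01,0,0,0,0],[0,0,0.01,0,0,0,0],[0,0,0.01,0,0,0,0],[0,0,0,0,0,0,0],[0,0,0,0,0,0,0],[0,0,0,0,0,0,0]]]'
```

```text
time_s: 35.4
eef_pos: [517.8, 3.9, 36.5]
ee_rot: [0.0, 0.999, 0.053, 0.0]
force: [0.6, -0.6, -0.2]
grip_width: -0.0
grip_force: 0.0
```

```bash
python3 -m crank '[[[0,0,0.01,0,0,0,0],[0,0,0.01,0,0,0,0],[0,0,0.01,0,0,0,0],[0,0,0.01,0,0,0,0],[0,0,0,0,0,0,0],[0,0,0,0,0,0,0],[0,0,0,0,0,0,0],[0,0,0,0,0,0,0]]]'
```

```text
time_s: 36.2
eef_pos: [517.8, 3.9, 35.5]
ee_rot: [-0.0, 0.999, 0.053, 0.0]
force: [0.2, -0.1, 0.6]
grip_width: -0.002
grip_force: 0.0
```

```bash
python3 -m crank '[[[0,0,0.01,0,0,0,0],[0,0,0.01,0,0,0,0],[0,0,0.01,0,0,0,0],[0,0,0.01,0,0,0,0],[0,0,0.01,0,0,0,0],[0,0,0,0,0,0,0],[0,0,0,0,0,0,0],[0,0,0,0,0,0,0]]]'
```

```text
time_s: 37.0
eef_pos: [517.8, 3.9, 35.0]
ee_rot: [0.0, 0.999, 0.053, 0.0]
force: [-3.4, 0.3, 9.8]
grip_width: 0.001
grip_force: 4.7
```

```bash
python3 - <<'E'
from rig import *
import cv2
w=capture("wrist"); cv2.imwrite("pics/w5.png",w); s=capture("scene")
cv2.imwrite("pics/p5.png",__import__("numpy").hstack([cv2.resize(w[180:330,150:350],(400,300),interpolation=2),cv2.resize(s[150:300,140:340],(400,300),interpolation=2)]))
E
```

```text
(no output)
```

View pics/p5.png

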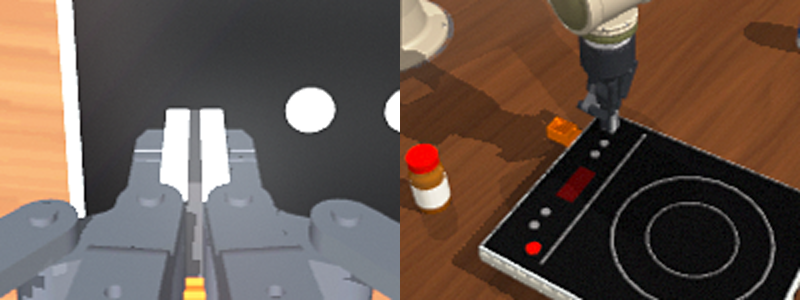

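The shut fingers are on the glass over the foot (right panel, about (612,125)), with the shim still in place at (562,130). The press force is 9.8 N and the corner is not giving. I'll hold it briefly, then back off straight up.

```bash
python3 -m crank '[[[0,0,0.01,0,0,0,0],[0,0,0,0,0,0,0],[0,0,0,0,0,0,0],[0,0,0,0,0,0,0],[0,0,0,0,0,0,0],[0,0,0,0,0,0,0],[0,0,0,0,0,0,0],[0,0,0,0,0,0,0]]]'
python3 -m crank '[[[0,0,-0.05,0,0,0,0],[0,0,-0.1,0,0,0,0],[0,0,-0.3,0,0,0,0],[0,0,-1,0,0,0,0],[0,0,-1,0,0,0,0],[0,0,-1,0,0,0,0],[-1,0,-1,0,0,0,0],[-1,0,-1,0,0,0,0]]]'
python3 - <<'E'
from h import *
go(517.6,3.9,42,6.05); T=pose(); w=capture("wrist"); cv2.imwrite("pics/w6.png",w)
E
```

```text
time_s: 37.9
eef_pos: [517.8, 3.9, 35.0]
ee_rot: [0.0, 0.999, 0.053, 0.0]
force: [-4.3, 0.6, 11.3]
grip_width: 0.004
grip_force: 5.8
time_s: 38.7
eef_pos: [467.3, -1.4, 171.4]
ee_rot: [0.0, 0.999, 0.053, 0.0]
force: [0.2, -0.2, 1.1]
grip_width: -0.0
grip_force: 0.0
pos [467.3  -1.4 171.4] yaw 6.06 shift units [2.022e+00 2.000e-03 5.176e+00] after turn [2.022e+00 2.000e-03 5.176e+00] turn units [ 0.    -0.     0.001]
t 38.7 F [ 0.24 -0.21  1.07] grip -0.0 0.0
```

View pics/w6.png

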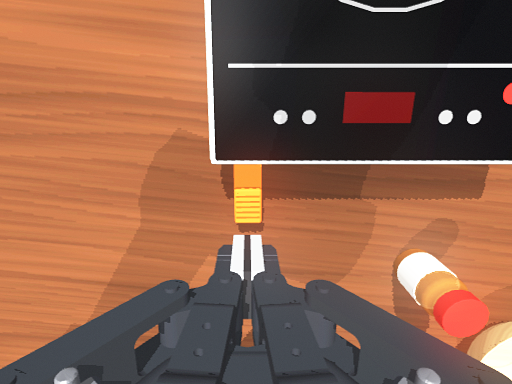

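The shim sits straight under the front-left foot, with its heel at (248,205) and the casing corner at (213,161). The gripper is clear. The corner stayed at the same height under 11 N, so I'm handing in.

```bash
python3 -m crank '[[[0,0,0,0,0,0,0],[0,0,0,0,0,0,0],[0,0,0,0,0,0,0],[0,0,0,0,0,0,0],[0,0,0,0,0,0,0],[0,0,0,0,0,0,0],[0,0,0,0,0,0,0],[0,0,0,0,0,0,0]]]'
python3 -c "from rig import *; print(finish_job())"
```

```text
time_s: 39.55
eef_pos: [468.1, -1.4, 170.2]
ee_rot: [-0.0, 0.999, 0.053, -0.0]
force: [-0.1, 0.7, 0.2]
grip_width: -0.002
grip_force: 0.0
the job is handed in; nothing more can be done
None
```

I handed the job in at 39.6 s with the shim snug under the front-left foot (push about 6 N) and released; the corner held at 11 N with no visible give and the arm is clear, but no verdict came back.

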